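# Take the depth of a mortise with a depth gauge and lock it

## Task

Stand the mortise depth gauge flat on the table leg that lies on the grey metal table, lengthwise along the leg with its blade over the mortise, and press the blade's black thumb pad gently down until the blade rests on the bottom of the mortise. Then turn the gauge's red lock knob clockwise until it clicks over, and leave the gauge standing there locked, with the blade still on the bottom. Do not shift the legs, and leave the other things on the table alone.

Things in the scene. Friction and masses are not known exactly. Their poses are not given: they have to be found in the camera images.
- gauge: mortise depth gauge, 0.5 kg: steel stock 30 x 112 x 22 mm (x, y, z) with a dark grip band, standing on its sole; origin: centre of the sole, y along the stock, z up. Picked up across its 30 mm width. An aluminium blade slides up and down through it at y = -18 mm (top 69 mm above the sole when drawn in); a red lock knob stands on it at y = +32 mm
- gauge_blade (a joint): how far the blade has been pushed down, m, 0 to 0.035; the blade slides with about 2.5 N friction and stays where it is left. At 0.003 its end is level with the sole, beyond that it projects below the sole. It starts drawn in (0 to 0.002)
- blade_tip (a point): middle of the lower end of the blade, which is 6 mm thick (gauge x), 20 mm wide (gauge y), its end rounded across the thickness
- blade_top (a point): middle of the top of the black thumb pad on the blade, 14 x 22 mm (gauge x, y), 66 mm above blade_tip; the pad is sprung: beyond 5 N it gives up to 6 mm towards the blade and springs back
- lock_knob (a joint): angle of the red lock knob, rad: 0 = open, grows clockwise seen from above, must be turned past a sprung detent (about 0.08 N m, felt from 0.15 to 0.5) and is locked beyond 0.8; a stop at 1.3. It starts open (0 to 0.1)
- knob_grip (a point): on the knob's axis, 14 mm above its foot, 38 mm above the sole; the grip is a bar 12 mm thick, 26 mm long, its foot 24 mm and its top 48 mm above the sole; the bar lies along the stock when open; axis z up. x and y turn with the knob
- leg_a: pale square table leg, 60 x 260 x 60 mm (x, y, z), loose; origin: centre of its underside, y along it. Upper face: blind mortise 60 mm long (y), 8 mm wide, 1.5 mm chamfer, centred 55 mm towards +y; depth unknown (15 to 32 mm). One of two look-alikes: one lies on the grey metal table (y above -0.2), one on the plywood wing to its right; which is where varies
- leg_b: the other such leg, the same in every way but the unknown depth of its mortise
- leg_a_slot (a point): middle of the mouth of leg_a's mortise, level with the leg's upper face; x across, y along the mortise, z up
- leg_b_slot (a point): the same point of leg_b
- dark_tin: bystander: round dark tin, 67 mm across, 32 mm high, origin under its centre, at the left on the metal table
- spare_drum: bystander: small brown sanding drum standing on end, 38 mm across, 82 mm high, origin under its centre

How it is judged:
By the outcome, as a careful person would: the job done as asked, in the order asked, and still so for the second after the job is handed in, with the robot touching nothing.
It also fails if it takes over 70 s, if anything falls off the work surface, if the arm or the gripper's body presses on something with over 40 N, if the wrist force passes 120 N, or if a joint passes its speed limit or range.

## Robot

A 6-joint arm with a two-finger parallel gripper is mounted at the origin on a cart in front of the work surface, level with it; the furniture and walls round the work are solid. World frame = base frame: x ahead of the robot, y to its left, z up, the work surface at z = 0. Lengths are in mm, angles in rad, forces in N, time in s.
With the tool pointing down it reaches from about 400 to 925 mm from the base axis. Payload 12.5 kg.
Tool frame: the origin (TCP) lies between the finger pads; the fingertips stand env.tip_extent ahead of it and the grasp point (between the pads) lies 11 mm behind it (env.tip_extent is the distance from the TCP to the fingertips, in mm); z points along the fingers, y is the line along which they close (so a half turn about z gives the same grasp; the last joint's range is limited). The gripper opens to 95 mm and grips with 3 to 60 N. Pads are 20 mm wide; open, the fingers measure 119 mm over their backs; the gripper's body (75 mm by 180 mm) begins 59 mm behind the grasp point.
Start: joints at [-1.373, 0.491, 1.559, -0, 1.092, -0.106], TCP at [186.991, -596.389, 222.661] pointing down, gripper open.
Joint ranges: [-3.1, 3.1], [-0.84, 2.19], [0.05, 2.79], [-1.13, 4.28], [0.06, 2.93], [-2.69, 2.69]. Speed limits (rad/s): [2.22, 2.22, 2.79, 3.14, 3.14, 3.14].

## Interface

Orientations are given as [roll, pitch, yaw] about the fixed x, y, z axes, in that order (R = Rz(yaw) Ry(pitch) Rx(roll)).
In Python, from cell import env gives the robot as it stands.
- The arm moves only by the tool carry_out, never from a script. Its argument "motion" is a list of rows, each a list of 5 numbers: the shift along the tool's x, y, z in mm, then the turn about the tool's z in degrees, then the closure, from 0 (fully open) to 1 (shut). A call has 1 to 12 rows; each row shifts and turns the commanded pose from where the row before left it, along the tool's axes as they then stand; what a row does not reach is not made up. A row lasts 1/10 s, in which the tool goes at most 50 mm and 8.59 degrees, less where a joint would pass 70% of its speed; a pose out of reach is approached as far as the arm can. A call with a gripper value outside its range is refused whole. The fingers move at their own pace and stop on an object; the grip force is fixed at half the most. Time passes only in rows, so rows that do not move let the fingers close. It gives the time, the measured TCP pose, the force, the opening and the grip force at its end, in the units of the state.
- env.state(): the state, without advancing time (a new reading comes with each control period).
- env.read_camera(name): name is "side" or "top"; returns a dict with "color" (384x512x3 uint8, red, green, blue), "K" (3x3 intrinsics, pixels), "R" (3x3) and "t" (3): a world point X has camera coordinates R X + t. Camera axes: x right, y down, z forward; pixel columns grow to the right and rows downward; lengths in mm; the calibration is good to about 2 mm. A picture is of the moment at which its call begins. There is no depth.
- env.job_done(): hands the job in; it is judged then, once.
The state is a dict: "t": time; "joints": joint angles; "qvel": joint speeds; "tau": joint torques, N m; "eef_pos": TCP position; "tcp_rot": TCP orientation; "ft_force": force on the tool from outside, world axes, zero at the start; "moment": the same for the moment, N m; "opening": opening from 0.0 (shut) to 1.0 (fully open); "grip_force": force on a finger pad.
Only numpy, scipy, OpenCV 4.12 (cv2) and the standard library are available. Lean on these libraries where they do the work, as an engineer would, in place of code of your own. Each camera call takes 0.05 s, during which the arm holds its last target. There are 200 camera calls.

## Working session

There is one attempt and no reset: what is moved stays moved. The work goes in short steps, Python scripts to look and compute and a tool call to move; the robot and the scene stay as the last step left them, time stands still between calls to the robot, and variables do not carry over. Pictures are saved under pics/ and viewed, at most 10 in all, crops included, and the job is handed in when it is done.

Besides the shell and the picture viewer there is one more tool, called after "Call:" as a command line: name --pt "numbers of a row" for each row, then --argument value for the rest. carry_out: Moves the arm, as the interface text tells. Its arguments: {"type":"object","properties":{"motion":{"type":"array"}},"required":["motion"]}

```bash
ls; mkdir -p pics; python3 - <<'E'
from cell import env
import cv2
print(env.tip_extent, env.state())
for n in("top","side"):
    c=env.read_camera(n); cv2.imwrite(f"pics/{n}0.png",c["color"][:,:,::-1]); print(n,c["K"].tolist(),c["R"].round(4).tolist(),c["t"].round(1).tolist())
E
```

```text
pics
8.0 {'t': 0.0, 'joints': array([-1.37256952e+00,  4.91570561e-01,  1.55946522e+00,  1.60224310e-05,
        1.09166270e+00, -1.05594611e-01]), 'qvel': array([-6.99119104e-04, -2.29128051e-05, -4.76694032e-04,  5.23397277e-04,
        1.21922433e-03,  4.99810028e-04]), 'tau': array([ 1.03296403e-03, -6.12642646e+01, -2.58178389e+01,  6.93424302e-02,
        4.82956390e-02, -9.95629443e-05]), 'eef_pos': array([ 186.9629565 , -596.1370504 ,  222.04946754]), 'tcp_rot': array([-3.14049448e+00, -1.30683765e-04,  3.03813952e-01]), 'ft_force': array([ 0.98749276,  0.31353708, -0.04250263]), 'moment': array([-0.00184986,  0.00329343,  0.007277  ]), 'grip_force': 0.0, 'opening': 0.9965707505835293}
top [[444.44196595626954, 0.0, 252.3443881915256], [0.0, 444.44196595626954, 186.40029221679106], [0.0, 0.0, 1.0]] [[0.0066, -1.0, 0.001], [-0.9798, -0.0067, -0.1998], [0.1998, 0.0003, -0.9798]] [-15.0, 568.6, 1563.8]
side [[375.73330064912585, 0.0, 260.91416130432293], [0.0, 375.73330064912585, 192.0954058170588], [0.0, 0.0, 1.0]] [[-0.8596, -0.5108, 0.0126], [-0.2293, 0.3637, -0.9028], [0.4566, -0.7789, -0.4298]] [468.6, 187.1, 1150.5]
```

View pics/top0.png

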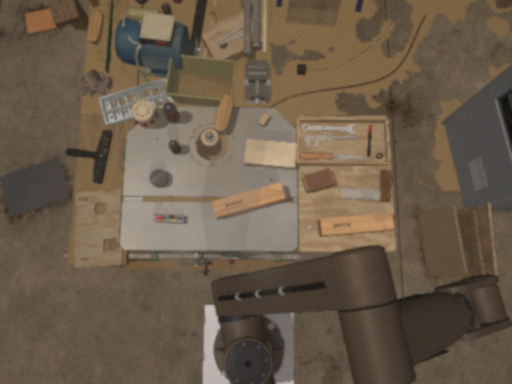

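View pics/side0.png

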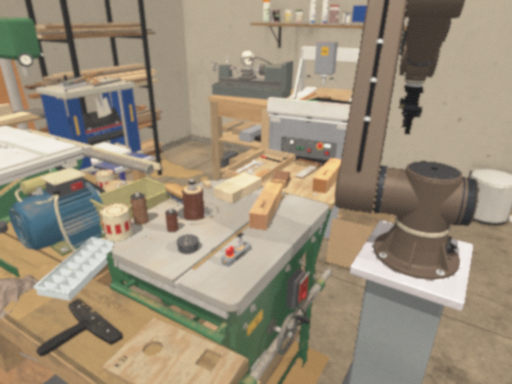

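```bash
python3 - <<'E'
import cv2,numpy as np
a=cv2.imread("pics/top0.png")[170:245,145:300]; b=cv2.imread("pics/side0.png")[173:273,185:295]
a=cv2.resize(a,None,fx=5,fy=5,interpolation=cv2.INTER_CUBIC); b=cv2.resize(b,None,fx=5,fy=5,interpolation=cv2.INTER_CUBIC)
cv2.imwrite("pics/ca.png",a);cv2.imwrite("pics/cb.png",b)
E
```

```text
(no output)
```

View pics/ca.png

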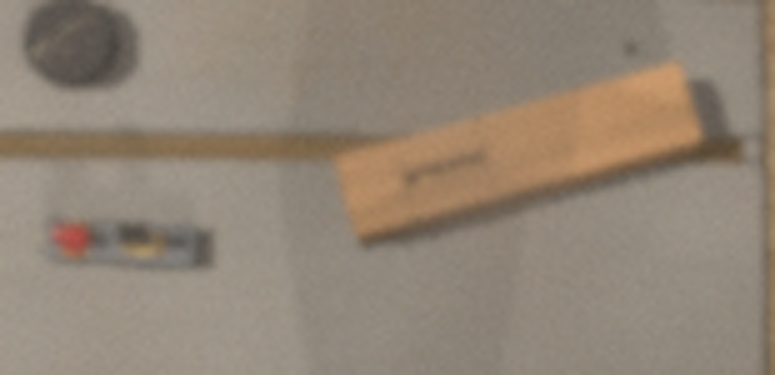

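View pics/cb.png

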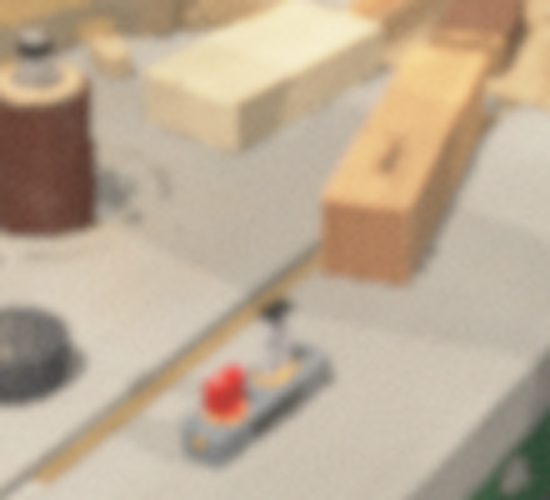

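```bash
cat >h.py <<'E'
import numpy as np,cv2
from cell import env
def grab(n,k=6):
    cs=[env.read_camera(n) for _ in range(k)]; c=dict(cs[0]); c["color"]=np.mean([x["color"].astype(float) for x in cs],0); return c
def ray(c,p):
    R=np.array(c["R"]);C=-R.T@np.array(c["t"]); d=R.T@np.linalg.inv(c["K"])@np.array([p[0],p[1],1.]); return C,d/np.linalg.norm(d)
def plane(c,p,z):
    C,d=ray(c,p); return C+d*(z-C[2])/d[2]
def tri(c1,p1,c2,p2):
    A=[];b=[]
    for c,p in((c1,p1),(c2,p2)):
        C,d=ray(c,p);P=np.eye(3)-np.outer(d,d);A.append(P);b.append(P@C)
    X=np.linalg.lstsq(np.vstack(A),np.hstack(b),rcond=None)[0]
    return X,[np.linalg.norm(A[i]@X-b[i]).round(1) for i in(0,1)]
def proj(c,X):
    q=np.array(c["K"])@(np.array(c["R"])@np.array(X,float)+np.array(c["t"])); return q[:2]/q[2]
def blobs(m,box,lo=4):   # box x0,y0,x1,y1
    z=np.zeros(m.shape,np.uint8); x0,y0,x1,y1=box; z[y0:y1,x0:x1]=m[y0:y1,x0:x1]
    n,l,s,c=cv2.connectedComponentsWithStats(z); return [(s[i,4],s[i,:4].tolist(),c[i].round(2).tolist()) for i in range(1,n) if s[i,4]>=lo]
E
python3 - <<'E'
from h import *; import pickle
T=grab("top");S=grab("side");pickle.dump((T,S),open("f0.pkl","wb"))
for c,n,gb,lb in((T,"top",(150,205,192,228),(205,178,292,222)),(S,"side",(215,225,255,268),(245,175,290,232))):
    I=c["color"];r,g,b=I[...,0],I[...,1],I[...,2];v=I.max(2)
    red=((r>1.7*g)&(r>110)).astype(np.uint8); print(n,"red",blobs(red,gb))
    print(" dark",blobs((v<75).astype(np.uint8),gb))
    wood=((r-b>50)).astype(np.uint8); print(" wood",blobs(wood,lb,50))
    x0,y0,x1,y1=lb; print(" darkleg",blobs((v<110).astype(np.uint8),lb))
np.set_printoptions(linewidth=220)
print(T["color"].max(2)[200:212,222:250].astype(int))
print(T["color"].max(2)[210:226,152:190].astype(int))
E
```

```text
top red [(np.int32(17), [157, 216, 5, 4], [159.06, 217.24])]
 dark []
 wood [(np.int32(1249), [210, 182, 76, 35], [248.15, 199.46])]
 darkleg [(np.int32(110), [260, 187, 32, 21], [282.31, 198.01]), (np.int32(56), [218, 209, 34, 10], [233.5, 214.23])]
side red [(np.int32(62), [226, 247, 8, 10], [229.69, 251.48])]
 dark []
 wood [(np.int32(1535), [245, 175, 45, 55], [266.14, 198.35])]
 darkleg []
[[178 175 175 176 176 176 175 174 174 172 171 171 168 166 161 158 155 151 148 149 157 166 172 173 173 173 173 172]
 [177 174 172 172 173 174 175 171 169 167 165 161 157 153 147 143 139 136 137 144 156 166 172 172 172 171 171 170]
 [177 175 169 168 170 168 165 162 157 153 149 147 143 138 137 139 138 139 143 150 158 165 168 170 169 169 169 169]
 [175 172 168 164 160 155 153 148 142 138 134 134 138 138 144 150 152 153 155 155 157 161 164 166 169 170 170 171]
 [173 170 165 157 146 140 139 142 140 137 137 144 149 152 155 157 157 159 161 160 160 161 163 166 168 171 172 171]
 [177 174 168 154 136 129 138 151 154 154 153 154 157 158 159 158 158 160 161 161 160 160 163 167 167 169 170 171]
 [178 179 17
[... 2459 characters left out ...]
36 141 147 148 146 142 134 131 129 130 129 129 123 110  96  98 105 123 146 155]
 [158 155 149 143 137 136 135 135 131 129 128 128 128 129 130 128 124 124 125 127 129 125 125 124 122 123 124 125 125 125 121 110 101 102 109 125 147 155]
 [159 157 155 152 152 149 148 147 145 146 145 146 145 146 146 142 138 135 135 135 132 127 125 124 127 127 127 126 128 127 126 121 120 122 125 135 150 156]
 [157 156 155 156 155 155 155 155 155 155 154 156 155 155 155 155 151 150 149 150 148 145 145 144 146 144 145 145 146 146 146 145 145 146 148 151 156 156]
 [157 156 157 157 155 155 156 156 157 156 157 157 156 155 155 156 156 156 154 155 155 155 156 155 155 154 154 156 157 156 155 157 157 157 157 157 157 157]]
```

```bash
cat >>h.py <<'E'
from scipy.ndimage import map_coordinates
def prof(ch,c,P0,ax,ss,us,z):
    n=np.array([ax[1],-ax[0]]); out=[]   # n = +x side of frame whose y is ax
    for s in ss:
        q=np.array([proj(c,[*(P0+s*ax+u*n),z]) for u in us]); out.append(map_coordinates(ch,[q[:,1],q[:,0]],order=3))
    return np.array(out)
def wc(ch,box,thr,dark=True):
    x0,y0,x1,y1=box; a=ch[y0:y1,x0:x1]; w=np.clip(thr-a if dark else a-thr,0,None); Y,X=np.mgrid[y0:y1,x0:x1]; return np.array([(w*X).sum(),(w*Y).sum()])/w.sum()
E
python3 - <<'E'
from h import *; import pickle
T,S=pickle.load(open("f0.pkl","rb"))
np.set_printoptions(precision=2,suppress=True,linewidth=200)
print("camT",-T["R"].T@T["t"],"camS",-S["R"].T@S["t"])
vt=T["color"].max(2);r,g,b=[T["color"][...,i] for i in range(3)]
rs,gs,bs=[S["color"][...,i] for i in range(3)];vs=S["color"].max(2)
k1=wc(r-g,(153,211,166,224),20,False);k2=wc(rs-gs,(220,240,240,262),60,False)
print("knob",k1,k2,tri(T,k1,S,k2))
p1=wc(vt,(165,212,177,220),112);p2=wc(vs,(233,228,248,240),95)
print("pad",p1,p2,tri(T,p1,S,p2)); print(vs[228:250,232:252].astype(int))
s1=wc(vt,(224,198,244,207),152); s2=wc(vs,(256,198,272,212),165)
print("slot",s1,s2,tri(T,s1,S,s2),plane(T,s1,60),plane(S,s2,60)); print(vs[198:212,254:274].astype(int))
# leg edges
e=[plane(T,p,60)[:2] for p in((213.5,210),(282,191.5))]
ax=e[0]-e[1];ax/=np.linalg.norm(ax);P0=(e[0]+e[1])/2;print(P0,ax)
us=np.arange(-45,45.1,1)
for z in(60,):
    p=prof(vt,T,P0,ax,np.arange(-110,111,10),us,z)
    ch=prof(r-b,T,P0,ax,np.arange(-110,111,10),us,z)
    G=np.abs(np.gradient(ch,axis=1)); H=np.gradient(p,axis=1)
    def pk(g):
        w=np.clip(g-0.5*g.max(),0,None); return w
    for i,s in enumerate(np.arange(-110,111,10)):
        a=us>18;wA=pk(G[i][a]); bb=us<-12;wB=pk(np.clip(H[i][bb],0,None))
        print(s,(wA*us[a]).sum()/wA.sum(),(wB*us[bb]).sum()/wB.sum(), H[i][bb].max())
E
```

```text
camT [ 244.74  -11.72 1645.93] camS [ -79.67 1067.49  657.47]
knob [158.97 217.2 ] [229.61 251.19] (array([456.14, 328.62,  34.25]), [np.float64(0.3), np.float64(0.3)])
pad [170.91 216.35] [239.55 234.74] (array([454.87, 279.28,  64.51]), [np.float64(1.0), np.float64(1.0)])
[[188 188 188 186 183 177 165 154 146 152 159 170 176 179 182 185 185 183 182 182]
 [191 188 185 181 172 161 149 145 151 161 171 176 181 184 186 187 189 188 188 186]
 [195 189 182 171 158 147 145 150 160 169 175 179 183 186 187 189 190 189 190 190]
 [197 188 173 158 146 148 153 158 160 166 173 180 185 188 189 189 190 190 190 190]
 [192 179 161 148 149 153 156 150 142 144 158 172 183 188 189 189 190 191 190 189]
 [179 165 154 153 154 151 141 124 111 115 133 158 177 186 189 190 190 190 190 189]
 [165 162 165 165 155 136 113  95  89  96 121 150 174 186 190 190 190 190 189 190]
 [165 174 180 175 155 125  99  84  88 109 138 165 185 193 193 192 192 192 191 190]
 [179 186 188 183 164 140 118 101 105 132 164 186 196 199 199 197 196 196 195 194]
 [190 192 193 192 185 171 153 132 128 151 177 194 201 203 203 203 202 201 199 
[... 3011 characters left out ...]
9915701260418 -25.86281642060725 7.501856605040501
10 35.15233830813913 -25.647928195332867 6.199751347500779
20 35.046036725331845 -26.214054058429248 5.899661186058282
30 34.91368647395165 -26.298696366849278 6.555633671982008
40 35.18051119976196 -26.058555545661253 6.57736355622626
50 34.8332697478621 -26.06108971172396 6.696396141568513
60 34.69430421394421 -26.043641034194863 6.961917050112206
70 34.25264615975257 -26.685225977580878 7.3534347736510455
80 35.6087863719802 -26.024204720993215 6.9342718578604305
90 36.30393105351852 -26.932642633245134 7.896603408265577
100 37.20443987090867 -26.745043479129805 8.213490860633335
110 38.417253241221374 -27.14794754591676 8.332437715285003
```

```bash
cat >leg.py <<'E'
from h import *
def leg(T,verbose=True):
    r,b,v=T["color"][...,0],T["color"][...,2],T["color"].max(2)
    e=[plane(T,p,60)[:2] for p in((213.5,210),(282,191.5))]
    ax=e[0]-e[1];ax/=np.linalg.norm(ax);P0=(e[0]+e[1])/2;n=np.array([ax[1],-ax[0]])
    us=np.arange(-45,45.1,.5);ss=np.arange(-110,71,5.)
    G=np.abs(np.gradient(prof(r-b,T,P0,ax,ss,us,60),axis=1));H=np.gradient(prof(v,T,P0,ax,ss,us,60),axis=1).clip(0)
    def pk(g,u): w=np.clip(g-.5*g.max(),0,None); return (w*u).sum()/w.sum()
    A=np.array([pk(g[us>18],us[us>18]) for g in G]);B=np.array([pk(h[us<-12],us[us<-12]) for h in H])
    f=np.polyfit(ss,(A+B)/2,1)
    t=np.arange(-170,171,.5);n0=n
    L=prof(r-b,T,P0,ax,[0],[0],60)
    ends=[]
    for u in np.arange(-10,21,5.):
        q=np.array([proj(T,[*(P0+s*ax+u*n),60]) for s in t]);w=np.abs(np.gradient(map_coordinates(v,[q[:,1],q[:,0]],order=3)))
        ends.append([pk(w[(t<-105)],t[t<-105]),pk(w[t>105],t[t>105])])
    E=np.median(ends,0); ax2=ax+f[0]*n;ax2/=np.linalg.norm(ax2)
    mid=E.mean(); O=P0+mid*ax+(f[0]*mid+f[1])*n
    if verbose: print("width",np.mean(A-B),"len",E[1]-E[0],"ends",np.round(ends,1).tolist())
    return O,ax2
E
python3 - <<'E'
from leg import *; import pickle
T,S=pickle.load(open("f0.pkl","rb"))
O,ax=leg(T);print("O",O,"ax",ax,"yaw",np.degrees(np.arctan2(-ax[0],ax[1])))
sl=O+55*ax;print("slot",sl,"pix",proj(T,[*sl,60]),proj(S,[*sl,60]))
n=np.array([ax[1],-ax[0]])
v=T["color"].max(2);us=np.arange(-14,15,2.);print(us)
for z,c in((60,T),(60,S)):
  print(prof(c["color"].max(2),c,O,ax,[25,35,45,55,65,75,85],us,z).astype(int))
s1=wc(v,(224,198,244,207),152);X=plane(T,s1,60)[:2]-O;print("dark centroid s,u",X@ax,X@n)
s2=wc(S["color"].max(2),(259,199,267,208),215);X=plane(S,s2,60)[:2]-O;print("side s,u",X@ax,X@n,tri(T,s1,S,s2))
# corners of leg front end triangulated
E
```

```text
width 61.08113005890933 len 263.38345963741915 ends [[-136.1, 127.7], [-137.4, 128.2], [-137.6, 128.2], [-135.3, 127.7], [-134.1, 128.0], [-133.1, 128.2], [-133.0, 127.9]]
O [520.78110666   2.35370412] ax [-0.27875005  0.96036369] yaw 16.18561770189097
slot [505.44985414  55.17370692] pix [233.87465119 203.28308645] [262.82522275 202.70267238]
[-14. -12. -10.  -8.  -6.  -4.  -2.   0.   2.   4.   6.   8.  10.  12.
  14.]
[[160 160 160 159 159 159 157 154 153 153 156 158 162 165 167]
 [161 161 161 160 157 152 144 137 135 139 148 157 165 170 172]
 [161 159 158 157 157 154 149 142 138 140 147 155 163 169 172]
 [159 159 159 158 157 153 147 139 137 142 150 157 164 170 173]
 [161 158 158 159 159 154 146 137 135 139 147 156 164 169 172]
 [162 163 163 163 161 157 150 143 139 142 150 158 164 170 174]
 [157 156 156 155 153 148 142 139 141 146 153 159 164 167 168]]
[[230 230 229 228 226 225 226 227 228 228 228 228 228 229 231]
 [228 227 225 223 220 218 217 216 217 218 221 225 228 231 233]
 [227 225 222 219 214 207 202 203 209 217 224 229 232 234 235]
 [224 220 216 209 199 190 186 192 204 216 224 229 232 233 235]
 [222 219 213 203 191 182 180 186 198 210 220 226 230 233 235]
 [222 218 212 201 187 178 177 184 196 210 220 226 231 233 235]
 [219 216 211 203 195 192 195 203 213 220 225 229 232 234 235]]
dark centroid s,u 57.875340027003496 1.6474658417303623
side s,u 68.24763072226575 -2.8176207872879493 (array([505.86608813,  58.04954397,  54.4720758 ]), [np.float64(1.4), np.float64(1.4)])
```

Call:
carry_out --pt "0 0 0 -7.9 0" --pt "0 0 0 -7.9 0" --pt "0 0 0 -7.9 0" --pt "0 0 0 -7.9 0" --pt "0 0 0 -7.9 0" --pt "0 0 0 -7.9 0" --pt "0 0 0 -7.9 0" --pt "0 0 0 -7.9 0" --pt "0 0 0 -7.9 0"

```text
t: 1.6
eef_pos: [187.0, -596.4, 222.7]
tcp_rot: [3.142, 0.0, 1.55]
ft_force: [0.5, 0.2, -0.9]
opening: 1.0
grip_force: 0.0
```

Call:
carry_out --pt "33 23 0 0 0" --pt "33 23 0 0 0" --pt "33 23 0 0 0" --pt "33 23 0 0 0" --pt "33 23 0 0 0" --pt "33 23 0 0 0" --pt "33 23 0 0 0" --pt "33 23 0 0 0" --pt "33 23 0 0 0" --pt "33 23 0 0 0" --pt "33 23 0 0 0" --pt "33 23 0 0 0"

```text
t: 2.8
eef_pos: [474.0, -206.3, 222.8]
tcp_rot: [3.141, 0.0, 1.545]
ft_force: [0.9, 0.2, 0.3]
opening: 1.0
grip_force: 0.0
```

Call:
carry_out --pt "42 -2.7 0 0 0" --pt "42 -2.7 0 0 0" --pt "42 -2.7 0 0 0" --pt "42 -2.7 0 0 0" --pt "42 -2.7 0 0 0" --pt "42 -2.7 0 0 0" --pt "42 -2.7 0 0 0" --pt "42 -2.7 0 0 0" --pt "42 -2.7 0 0 0" --pt "42 -2.7 0 0 0" --pt "42 -2.7 0 0 0" --pt "42 -2.7 0 0 0"

```text
t: 4.0
eef_pos: [453.6, 298.8, 222.8]
tcp_rot: [3.141, -0.0, 1.545]
ft_force: [0.9, -0.4, 1.2]
opening: 1.001
grip_force: 0.0
```

Call:
carry_out --pt "0 0 40 0 0" --pt "0 0 40 0 0" --pt "0 0 20 0 0" --pt "0 0 0 0 0"

```text
t: 4.4
eef_pos: [452.9, 296.5, 120.2]
tcp_rot: [-3.137, 0.002, 1.545]
ft_force: [-0.3, -0.7, 1.1]
opening: 0.998
grip_force: 0.0
```

```bash
python3 - <<'E'
from h import *
T=grab("top",2);S=grab("side",2);print(env.state()["eef_pos"])
a=T["color"][190:250,130:210];b=S["color"][180:280,190:290]
a=cv2.resize(a,None,fx=5,fy=5,interpolation=2);b=cv2.resize(b,None,fx=4,fy=4,interpolation=2)
o=np.zeros((400,800,3));o[:300,:400]=a;o[:,400:]=b;cv2.imwrite("pics/hov.png",o[...,::-1])
E
```

```text
[454.64145013 297.19042872 124.00158852][ WARN:0@7.402] global loadsave.cpp:1063 imwrite_ Unsupported depth image for selected encoder is fallbacked to CV_8U.
```

View pics/hov.png

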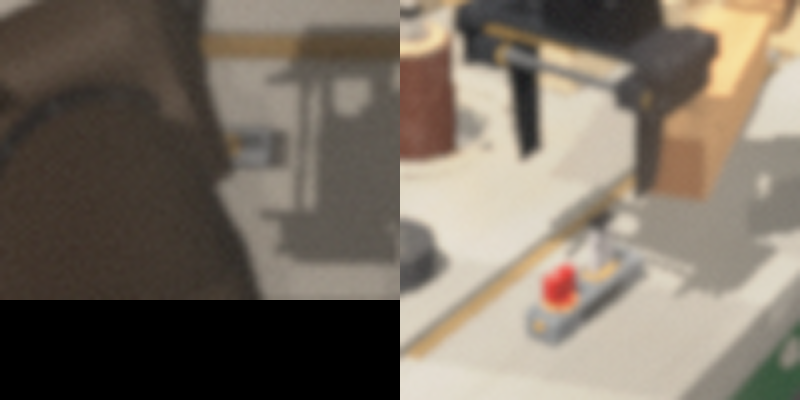

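Call:
carry_out --pt "0 0.5 20 0 0" --pt "0 0 25 0 0" --pt "0 0 25 0 0" --pt "0 0 20 0 0" --pt "0 0 12 0 0" --pt "0 0 6 0 0" --pt "0 0 3 0 0" --pt "0 0 0 0 0" --pt "0 0 0 0 0"

```text
t: 5.5
eef_pos: [454.8, 297.1, 12.3]
tcp_rot: [3.141, -0.0, 1.545]
ft_force: [0.0, 0.4, 0.4]
opening: 0.996
grip_force: 0.0
```

Call:
carry_out --pt "0 0 0 0 0.3" --pt "0 0 0 0 0.5" --pt "0 0 0 0 0.6" --pt "0 0 0 0 0.66" --pt "0 0 0 0 0.7" --pt "0 0 0 0 0.75" --pt "0 0 0 0 0.85" --pt "0 0 0 0 1" --pt "0 0 0 0 1" --pt "0 0 0 0 1" --pt "0 0 0 0 1"

```text
t: 6.6
eef_pos: [454.7, 297.0, 11.6]
tcp_rot: [3.141, -0.0, 1.545]
ft_force: [2.1, -0.6, -2.5]
opening: 0.314
grip_force: 29.9
```

Call:
carry_out --pt "0 0 -10 0 1" --pt "0 0 -25 0 1" --pt "0 0 -35 0 1" --pt "0 0 -30 0 1" --pt "0 0 0 0 1"

```text
t: 7.1
eef_pos: [455.4, 297.5, 115.2]
tcp_rot: [3.137, -0.002, 1.545]
ft_force: [0.7, 0.8, -5.5]
opening: 0.315
grip_force: 29.9
```

Call:
carry_out --pt "-20 4.7 0 0 1" --pt "-30 7 0 0 1" --pt "-35 8 0 0 1" --pt "-35 8 0 0 1" --pt "-35 8 0 0 1" --pt "-30 7 0 0 1" --pt "-25 6 0 0 1" --pt "-20 5 0 0 1" --pt "0 0 0 -5.9 1" --pt "0 0 0 -5.9 1" --pt "0 0 0 -5.9 1" --pt "0 0 0 0 1"

```text
t: 8.3
eef_pos: [501.3, 65.5, 110.5]
tcp_rot: [-3.139, -0.001, 1.855]
ft_force: [0.3, 0.3, -5.4]
opening: 0.311
grip_force: 29.9
```

```bash
python3 - <<'E'
from h import *;import pickle
T=grab("top",4);S=grab("side",8);pickle.dump((T,S),open("f1.pkl","wb"));s=env.state();print(s["eef_pos"],s["tcp_rot"],s["opening"])
a=T["color"][180:240,190:290];b=S["color"][140:220,210:290]
a=cv2.resize(a,None,fx=4,fy=4,interpolation=2);b=cv2.resize(b,None,fx=5,fy=5,interpolation=2)
o=np.zeros((400,800,3),np.uint8);o[:240,:400]=a.clip(0,255);o[:,400:]=b.clip(0,255);cv2.imwrite("pics/hov2.png",o[...,::-1])
r,g=S["color"][...,0],S["color"][...,1]
print(blobs(((r>1.7*g)&(r>110)).astype(np.uint8),(200,120,300,230)))
E
```

```text
[502.15403071  65.63374002 111.63104499] [3.14154114e+00 1.04712000e-04 1.85341504e+00] 0.3155177315204767
[(np.int32(39), [258, 185, 5, 8], [260.05, 188.41])]
```

View pics/hov2.png

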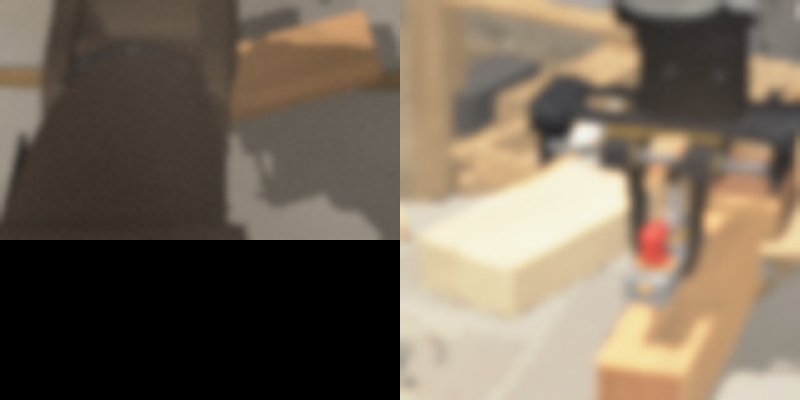

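Call:
carry_out --pt "0 0.2 15 0 1" --pt "0 0 12 0 1" --pt "0 0 6 0 1" --pt "0 0 3 0 1" --pt "0 0 0 0 1" --pt "0 0 0 0 1"

```text
t: 9.5
eef_pos: [502.5, 65.7, 75.8]
tcp_rot: [3.141, 0.0, 1.854]
ft_force: [0.1, -1.0, -6.1]
opening: 0.316
grip_force: 29.9
```

Call:
carry_out --pt "0 0 1 0 1" --pt "0 0 1 0 1" --pt "0 0 1 0 1" --pt "0 0 0.5 0 1" --pt "0 0 0 0 1" --pt "0 0 0 0 1"

```text
t: 10.1
eef_pos: [502.3, 65.7, 72.1]
tcp_rot: [-3.142, 0.0, 1.854]
ft_force: [0.4, 0.9, -5.0]
opening: 0.315
grip_force: 29.9
```

```bash
python3 - <<'E'
from h import *;import pickle
S=grab("side",8)
s=env.state();print(s["eef_pos"],s["tcp_rot"],s["ft_force"])
T,S1=pickle.load(open("f1.pkl","rb"))
def k(S,box):
    rs,gs=S["color"][...,0],S["color"][...,1]; return wc(rs-gs,box,60,False)
p1=k(S1,(253,180,268,196));p=k(S,(253,185,272,220));print(p1,p)
e=s["eef_pos"];ax=np.array([-.279,.96])
for h in (94.25,):
    print("pred at z",proj(S,[*(e[:2]+32*ax),e[2]-11.6+34.25]), "per mm u", proj(S,[*(e[:2]+32*ax+np.array([.96,.279])),e[2]+22.65])-proj(S,[*(e[:2]+32*ax),e[2]+22.65]))
E
```

```text
[502.33184462  65.67986277  72.12505164] [-3.14158368e+00  8.31092186e-05  1.85364686e+00] [-0.30297503  0.81526323 -5.55528669]
[260.20576975 188.29630628] [260.10936366 199.14710864]
pred at z [259.84261519 199.07762263] per mm u [-0.28834698 -0.03661442]
```

Call:
carry_out --pt "0 0 0.3 0 1" --pt "0 0 0.3 0 1" --pt "0 0 0 0 1" --pt "0 0 0 0 1"

```text
t: 10.9
eef_pos: [502.4, 65.7, 71.6]
tcp_rot: [3.142, 0.0, 1.854]
ft_force: [-0.4, -0.4, -1.5]
opening: 0.314
grip_force: 29.9
```

Call:
carry_out --pt "0 0 0.3 0 1" --pt "0 0 0 0 1" --pt "0 0 0 0 1"

```text
t: 11.2
eef_pos: [502.4, 65.7, 71.6]
tcp_rot: [3.141, 0.0, 1.854]
ft_force: [-2.6, -0.1, 5.4]
opening: 0.31
grip_force: 29.9
```

Call:
carry_out --pt "0 0 0 0 0.6" --pt "0 0 0 0 0.5" --pt "0 0 0 0 0.4" --pt "0 0 0 0 0.4" --pt "0 0 -10 0 0.4" --pt "0 0 -25 0 0.4" --pt "0 0 -35 0 0.4" --pt "0 0 -30 0 0.4" --pt "0 0 0 0 0.4"

```text
t: 12.1
eef_pos: [503.8, 65.7, 175.3]
tcp_rot: [3.135, 0.002, 1.854]
ft_force: [0.7, -0.3, -0.3]
opening: 0.597
grip_force: 0.0
```

Call:
carry_out --pt "-40 0 0 0 0.8" --pt "-45 0 0 0 1" --pt "-45 0 0 0 1" --pt "-45 0 0 0 1" --pt "-45 0 0 0 1" --pt "-40 0 0 0 1" --pt "0 0 0 0 1"

```text
t: 12.8
eef_pos: [575.6, -188.2, 170.6]
tcp_rot: [3.141, 0.001, 1.85]
ft_force: [-0.9, 0.5, -0.1]
opening: 0.067
grip_force: 0.0
```

```bash
python3 - <<'E'
from h import *;import pickle
T=grab("top",6);S=grab("side",6);pickle.dump((T,S),open("f2.pkl","wb"));s=env.state();print(s["eef_pos"],s["tcp_rot"],s["opening"],s["ft_force"])
a=T["color"][180:230,190:290];b=S["color"][150:230,215:295]
a=cv2.resize(a,None,fx=4,fy=4,interpolation=2);b=cv2.resize(b,None,fx=5,fy=5,interpolation=2)
o=np.zeros((400,800,3),np.uint8);o[:200,:400]=a.clip(0,255);o[:,400:]=b.clip(0,255);cv2.imwrite("pics/pl.png",o[...,::-1])
E
```

```text
[ 574.96175849 -183.60763833  171.34837912] [3.14147217e+00 1.77260455e-04 1.85421660e+00] 0.0038574561473551814 [ 0.57255641  0.72962252 -0.03929267]
```

View pics/pl.png

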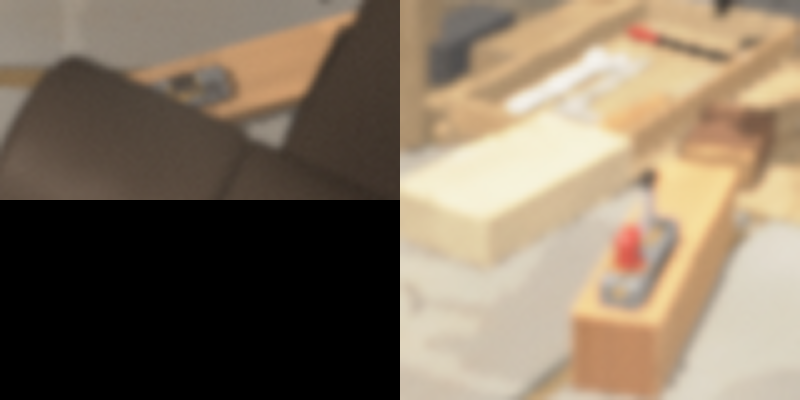

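Call:
carry_out --pt "40 0 0 0 1" --pt "45 0 0 0 1" --pt "45 0 0 0 1" --pt "45 0 0 0 1" --pt "40 0 0 0 1" --pt "27 0 0 0 1" --pt "0 0 10 0 1" --pt "0 0 10 0 1" --pt "0 0 7 0 1" --pt "0 0 0 0 1" --pt "0 0 0 0 1"

```text
t: 14.5
eef_pos: [507.6, 47.6, 143.9]
tcp_rot: [-3.141, -0.0, 1.852]
ft_force: [0.8, -0.1, 0.4]
opening: 0.003
grip_force: 0.0
```

```bash
python3 - <<'E'
from h import *;import pickle
print(env.state()["eef_pos"],env.state()["ft_force"])
T,S=pickle.load(open("f2.pkl","rb"))
rs,gs=S["color"][...,0],S["color"][...,1]
k2=wc(rs-gs,(253,190,268,206),60,False); print("knob px",k2,"plane z94.25",plane(S,k2,94.25))
v=T["color"].max(2);p1=wc(v,(229,197,239,206),105);v2=S["color"].max(2);p2=wc(v2,(260,182,270,190),100)
print("pad",p1,p2,tri(T,p1,S,p2))
E
```

```text
[507.5722994   47.57522311 143.86109788] [ 0.7691474  -0.08653139  0.42821392]
knob px [260.20091227 199.33287366] plane z94.25 [491.93866718  96.49845441  94.25      ]
 ** On entry to DLASCL parameter number  4 had an illegal value
 ** On entry to DLASCL parameter number  4 had an illegal valueh.py:27: RuntimeWarning: invalid value encountered in divide
  x0,y0,x1,y1=box; a=ch[y0:y1,x0:x1]; w=np.clip(thr-a if dark else a-thr,0,None); Y,X=np.mgrid[y0:y1,x0:x1]; return np.array([(w*X).sum(),(w*Y).sum()])/w.sum()
Traceback (most recent call last):
  File "h.py", line 13, in tri
    X=np.linalg.lstsq(np.vstack(A),np.hstack(b),rcond=None)[0]
      ~~~~~~~~~~~~~~~^^^^^^^^^^^^^^^^^^^^^^^^^^^^^^^^^^^^^^
numpy.linalg.LinAlgError: SVD did not converge in Linear Least Squares
```

Call:
carry_out --pt "0 0 2 0 1" --pt "0 0 2 0 1" --pt "0 0 2 0 1" --pt "0 0 1 0 1" --pt "0 0 1 0 1" --pt "0 0 1 0 1" --pt "0 0 1 0 1" --pt "0 0 0 0 1"

```text
t: 15.3
eef_pos: [507.4, 48.4, 134.1]
tcp_rot: [3.142, 0.0, 1.854]
ft_force: [0.5, -0.6, -0.5]
opening: 0.007
grip_force: 0.0
```

Call:
carry_out --pt "0 0 1 0 1" --pt "0 0 1 0 1" --pt "0 0 0 0 1"

```text
t: 15.6
eef_pos: [507.4, 48.4, 132.1]
tcp_rot: [3.142, 0.0, 1.854]
ft_force: [-0.4, 0.5, -0.3]
opening: 0.002
grip_force: 0.1
```

Call:
carry_out --pt "0 0 1 0 1" --pt "0 0 1 0 1" --pt "0 0 0 0 1"

```text
t: 15.9
eef_pos: [507.5, 48.4, 130.2]
tcp_rot: [3.141, 0.0, 1.854]
ft_force: [0.9, 0.2, 1.2]
opening: 0.002
grip_force: 0.7
```

Call:
carry_out --pt "0 0 1 0 1" --pt "0 0 1 0 1"

```text
t: 16.1
eef_pos: [507.6, 48.4, 128.3]
tcp_rot: [3.141, 0.0, 1.854]
ft_force: [0.1, 0.3, 4.2]
opening: 0.006
grip_force: 2.2
```

Call:
carry_out --pt "0 0 1 0 1" --pt "0 0 1 0 1"

```text
t: 16.3
eef_pos: [507.6, 48.4, 126.2]
tcp_rot: [3.141, 0.0, 1.854]
ft_force: [0.6, 0.9, 4.1]
opening: 0.004
grip_force: 2.3
```

Call:
carry_out --pt "0 0 1 0 1" --pt "0 0 1 0 1"

```text
t: 16.5
eef_pos: [507.5, 48.4, 124.2]
tcp_rot: [3.141, 0.0, 1.854]
ft_force: [0.8, 1.0, 5.9]
opening: 0.005
grip_force: 2.4
```

```bash
python3 - <<'E'
from h import *
S=grab("side",5);b=S["color"][150:230,215:295];cv2.imwrite("pics/pr.png",cv2.resize(b,None,fx=6,fy=6,interpolation=2).clip(0,255).astype(np.uint8)[...,::-1]);print(env.state()["ft_force"],env.state()["moment"])
E
```

```text
[1.35864817 0.26954779 1.73553314] [ 0.0703339  -0.44457184  0.05412861]
```

View pics/pr.png

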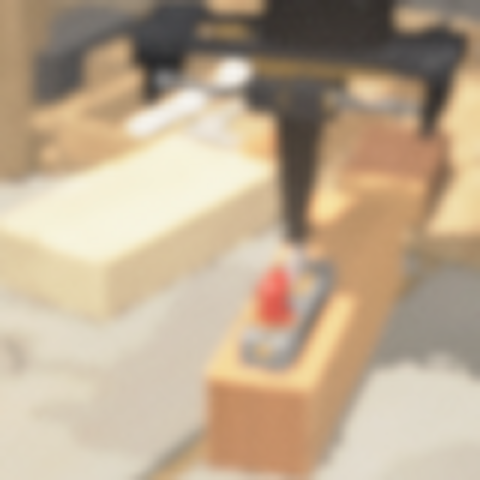

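Call:
carry_out --pt "0 0 1 0 1" --pt "0 0 1 0 1" --pt "0 0 0 0 1" --pt "0 0 0 0 1"

```text
t: 17.15
eef_pos: [507.3, 48.4, 122.1]
tcp_rot: [-3.141, 0.0, 1.854]
ft_force: [1.7, 0.7, 2.6]
opening: 0.008
grip_force: 1.4
```

Call:
carry_out --pt "0 0 1 0 1" --pt "0 0 1 0 1"

```text
t: 17.35
eef_pos: [507.5, 48.4, 120.2]
tcp_rot: [3.141, 0.0, 1.854]
ft_force: [0.6, 0.5, 4.5]
opening: 0.002
grip_force: 2.6
```

Call:
carry_out --pt "0 0 1 0 1" --pt "0 0 1 0 1"

```text
t: 17.55
eef_pos: [507.4, 48.4, 118.2]
tcp_rot: [3.141, 0.0, 1.854]
ft_force: [2.0, 0.4, 5.6]
opening: 0.004
grip_force: 2.6
```

Call:
carry_out --pt "0 0 1 0 1" --pt "0 0 1 0 1"

```text
t: 17.75
eef_pos: [507.5, 48.4, 116.2]
tcp_rot: [3.141, 0.0, 1.854]
ft_force: [1.6, 0.6, 5.3]
opening: 0.005
grip_force: 2.6
```

Call:
carry_out --pt "0 0 1 0 1" --pt "0 0 1 0 1"

```text
t: 17.95
eef_pos: [507.5, 48.4, 114.2]
tcp_rot: [3.141, 0.0, 1.854]
ft_force: [1.0, 1.2, 6.6]
opening: 0.003
grip_force: 3.2
```

Call:
carry_out --pt "0 0 1 0 1" --pt "0 0 1 0 1"

```text
t: 18.15
eef_pos: [507.6, 48.4, 112.4]
tcp_rot: [3.141, 0.0, 1.854]
ft_force: [0.9, 0.4, 9.1]
opening: 0.003
grip_force: 4.5
```

Call:
carry_out --pt "0 0 1 0 1" --pt "0 0 1 0 1"

```text
t: 18.35
eef_pos: [507.6, 48.4, 110.6]
tcp_rot: [3.141, 0.0, 1.854]
ft_force: [-0.1, 1.7, 11.2]
opening: 0.005
grip_force: 5.8
```

Call:
carry_out --pt "0 0 1 0 1" --pt "0 0 1 0 1"

```text
t: 18.55
eef_pos: [507.7, 48.4, 108.9]
tcp_rot: [3.14, 0.0, 1.854]
ft_force: [-1.7, 0.8, 21.4]
opening: 0.004
grip_force: 10.9
```

Call:
carry_out --pt "0 0 -1 0 1" --pt "0 0 -1 0 1" --pt "0 0 0 0 1"

```text
t: 18.85
eef_pos: [507.6, 48.4, 110.8]
tcp_rot: [3.141, 0.0, 1.854]
ft_force: [0.5, 0.8, 10.7]
opening: 0.004
grip_force: 5.5
```

```bash
python3 - <<'E'
from h import *;import pickle
T,S=pickle.load(open("f2.pkl","rb"));print(env.state()["eef_pos"],env.state()["ft_force"])
print("pred",[proj(S,[507.4,48.4,z]).round(1) for z in(119,124.5,127)]);print(S["color"].max(2)[176:198,256:276].astype(int))
E
```

```text
[507.63091237  48.4092528  110.81923524] [ 0.54799945  0.77836445 10.73469963]
pred [array([263.6, 186.5]), array([263.6, 185.1]), array([263.6, 184.4])]
[[244 241 237 233 228 218 205 192 187 183 182 184 185 187 188 187 182 182
  183 182]
 [246 244 242 239 230 213 194 185 182 182 185 189 193 194 190 184 182 185
  186 186]
 [246 245 244 239 229 212 191 184 184 185 187 196 205 205 197 190 190 195
  198 199]
 [245 243 239 232 220 206 189 185 189 194 198 208 216 216 201 193 202 210
  214 218]
 [240 233 225 218 210 200 190 190 197 208 214 221 225 222 208 199 207 214
  218 222]
 [225 217 212 208 207 203 200 202 210 218 226 232 235 233 224 216 215 216
  216 217]
 [212 208 207 208 209 209 210 213 215 221 230 239 242 242 239 235 232 229
  226 223]
 [206 204 205 208 211 214 213 206 197 207 227 241 245 245 245 244 242 240
  238 236]
 [206 204 205 207 211 211 201 177 156 167 214 240 245 246 246 245 244 243
  242 242]
 [204 205 207 205 204 196 177 147 127 148 205 238 245 246 245 245 244 243
  243 243]
 [205 205 204 201 192 180 162 141 129 161 216 240 244 245 244 244 243 243
  243 243]
 [203 202 1
[... 224 characters left out ...]
 244 244
  244 244]
 [215 214 215 219 222 228 231 225 216 220 235 243 244 244 244 244 244 244
  244 245]
 [220 220 221 223 227 233 235 228 216 218 234 241 243 243 244 244 244 244
  245 245]
 [220 221 222 225 232 237 237 227 213 211 224 234 237 239 242 244 244 245
  245 245]
 [218 220 222 228 236 238 234 222 205 193 198 207 215 224 235 241 244 245
  246 245]
 [215 217 222 230 237 238 231 219 199 182 174 170 174 191 217 237 244 245
  246 245]
 [211 214 221 233 239 238 232 220 203 189 180 167 162 171 201 233 243 245
  245 243]
 [209 213 225 237 241 239 231 220 208 204 197 182 167 166 195 231 243 245
  245 240]
 [211 217 230 239 241 237 225 215 210 208 202 184 167 162 187 226 241 244
  243 233]]
```

Call:
carry_out --pt "0 0 -1 0 1" --pt "0 0 -1 0 1" --pt "0 0 -1 0 1" --pt "0 0 -1 0 1" --pt "0 0 -1 0 1" --pt "0 0 0 0 1"

```text
t: 19.45
eef_pos: [507.1, 48.4, 115.1]
tcp_rot: [-3.141, -0.0, 1.854]
ft_force: [-0.0, -0.2, 4.3]
opening: 0.003
grip_force: 2.5
```

Call:
carry_out --pt "0 0 -5 0 1" --pt "0 0 -15 0 1" --pt "0 0 -20 0 1" --pt "0 0 -10 0 1" --pt "20 0 0 0 1" --pt "30 0 0 0 0.82" --pt "0 0 0 0 0.82" --pt "0 0 0 0 0.82" --pt "0 0 0 0 0.82"

```text
t: 20.35
eef_pos: [493.5, 95.9, 165.1]
tcp_rot: [-3.141, 0.0, 1.854]
ft_force: [1.4, -0.6, 0.4]
opening: 0.176
grip_force: 0.0
```

```bash
python3 - <<'E'
from h import *
S=grab("side",6);s=env.state();print(s["eef_pos"],s["ft_force"],s["opening"])
rs,gs=S["color"][...,0],S["color"][...,1]
k2=wc(rs-gs,(253,190,268,206),60,False); print("knob px",k2,plane(S,k2,94.25))
b=S["color"][140:240,205:305];cv2.imwrite("pics/pk.png",cv2.resize(b,None,fx=6,fy=6,interpolation=2).clip(0,255).astype(np.uint8)[...,::-1])
E
```

```text
[493.52063397  96.0026567  165.1378411 ] [ 0.58330693  0.53067399 -0.48852557] 0.17674746740234318
knob px [260.2724595  199.36239568] [491.62225957  96.56075354  94.25      ]
```

View pics/pk.png

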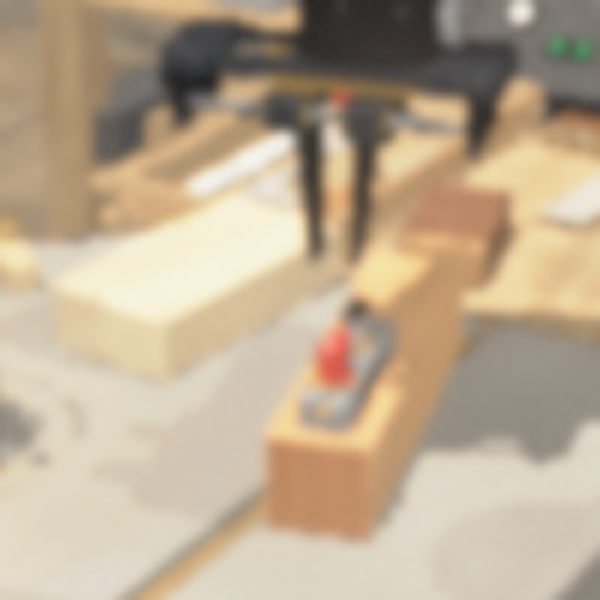

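Call:
carry_out --pt "0.4 0 0 0 0.78" --pt "0 0 20 0 0.78" --pt "0 0 20 0 0.78" --pt "0 0 12 0 0.78" --pt "0 0 8 0 0.78" --pt "0 0 5 0 0.78" --pt "0 0 4 0 0.78" --pt "0 0 1 0 0.78" --pt "0 0 0 0 0.82" --pt "0 0 0 0 0.84" --pt "0 0 0 0 0.85" --pt "0 0 0 0 0.85"

```text
t: 21.85
eef_pos: [493.4, 96.8, 95.4]
tcp_rot: [3.141, 0.0, 1.854]
ft_force: [0.6, -0.1, 0.1]
opening: 0.152
grip_force: 0.0
```

Call:
carry_out --pt "0 0 0 0 0.86" --pt "0 0 0 0 0.86" --pt "0 0 0 0 0.86"

```text
t: 22.15
eef_pos: [493.6, 96.8, 95.4]
tcp_rot: [3.141, 0.0, 1.854]
ft_force: [1.6, 0.7, 1.1]
opening: 0.14
grip_force: 0.8
```

Call:
carry_out --pt "0 0 0 4 0.86" --pt "0 0 0 4 0.86" --pt "0 0 0 4 0.86" --pt "0 0 0 4 0.86" --pt "0 0 0 4 0.86" --pt "0 0 0 4 0.86"

```text
t: 22.75
eef_pos: [493.6, 96.9, 95.3]
tcp_rot: [3.141, -0.0, 1.432]
ft_force: [2.1, 1.9, 0.3]
opening: 0.139
grip_force: 2.2
```

```bash
python3 -c "
from h import *
s=env.state();print(s['ft_force'],s['moment'],s['opening'],s['grip_force'],s['eef_pos'])"
```

```text
[2.12166777 1.85684498 0.30791955] [ 0.18635484 -0.52414767  0.03945339] 0.13893210808327766 2.233870241980185 [493.63696617  96.895575    95.28439649]
```

Lateral force is low (~2 N) and the turning moment is right for the detent; continue.

Call:
carry_out --pt "0 0 0 5 0.86" --pt "0 0 0 5 0.86" --pt "0 0 0 5 0.86" --pt "0 0 0 5 0.86" --pt "0 0 0 5 0.86" --pt "0 0 0 0 0.86"

```text
t: 23.35
eef_pos: [493.6, 96.8, 95.3]
tcp_rot: [3.141, -0.0, 0.997]
ft_force: [1.8, 0.3, 0.3]
opening: 0.142
grip_force: 0.8
```

Call:
carry_out --pt "0 0 0 4 0.86" --pt "0 0 0 4 0.86" --pt "0 0 0 4 0.86" --pt "0 0 0 4 0.86" --pt "0 0 0 4 0.86" --pt "0 0 0 0 0.86"

```text
t: 23.95
eef_pos: [493.7, 96.7, 95.3]
tcp_rot: [3.141, -0.0, 0.651]
ft_force: [3.3, -1.8, 0.7]
opening: 0.14
grip_force: 1.2
```

```bash
python3 -c "
from h import *
s=env.state();print(s['ft_force'],s['moment'],s['opening'],s['grip_force'],s['eef_pos'],s['tcp_rot'])"
```

```text
[ 3.30809987 -1.75570578  0.69181571] [-0.22141165 -0.51739008  0.0328245 ] 0.14046514807789798 1.2499934345396468 [493.65822351  96.675018    95.25970436] [ 3.14098524e+00 -4.88462605e-04  6.50747834e-01]
```

Call:
carry_out --pt "0 0 0 -2 0.84" --pt "0 0 0 -2 0.8" --pt "0 0 0 0 0.74" --pt "0 0 0 0 0.7" --pt "0 0 -5 0 0.7" --pt "0 0 -20 0 0.7" --pt "0 0 -35 0 0.7" --pt "0 0 -40 0 0.7" --pt "0 0 -40 0 0.7"

```text
t: 24.85
eef_pos: [492.9, 96.8, 237.0]
tcp_rot: [-3.141, 0.0, 0.719]
ft_force: [0.5, 0.5, -0.2]
opening: 0.298
grip_force: 0.0
```

Call:
carry_out --pt "-40 20 0 0 0.7" --pt "-40 20 0 0 0.7" --pt "-40 20 0 0 0.7" --pt "-40 20 0 0 0.7" --pt "-40 20 0 0 0.7" --pt "-40 20 0 0 0.7" --pt "-40 20 0 0 0.7" --pt "-40 20 0 0 0.7" --pt "-40 20 0 0 0.7" --pt "-40 20 0 0 0.7" --pt "-30 15 0 0 0.7" --pt "0 0 0 0 0.7"

```text
t: 26.05
eef_pos: [310.1, -351.2, 235.4]
tcp_rot: [3.141, 0.0, 0.716]
ft_force: [0.3, 0.6, -0.9]
opening: 0.301
grip_force: 0.0
```

```bash
python3 - <<'E'
from leg import *
T=grab("top",6);S=grab("side",6);s=env.state();print(s["eef_pos"],s["ft_force"])
try: print(leg(T))
except Exception as e: print(e)
rs,gs=S["color"][...,0],S["color"][...,1]
print(wc(rs-gs,(253,190,268,206),60,False))
a=T["color"][170:230,190:290];b=S["color"][170:230,235:295]
a=cv2.resize(a,None,fx=4,fy=4,interpolation=2);b=cv2.resize(b,None,fx=6.6666,fy=6.6666,interpolation=2)
o=np.zeros((400,800,3),np.uint8);o[:240,:400]=a.clip(0,255);o[:,400:]=b.clip(0,255)[:400,:400];cv2.imwrite("pics/end.png",o[...,::-1])
E
```

```text
[ 311.63469306 -347.95841887  235.31554916] [-1.00132741 -0.01191369  0.73801124]
width 58.52816324471099 len 253.83323323734726 ends [[-136.1, 116.9], [-137.4, 117.7], [-135.6, 119.9], [-135.5, 119.7], [-134.3, 118.4], [-133.3, 116.3], [-132.6, 120.0]]
(array([520.48024652,  -2.82657513]), array([-0.30629292,  0.95193731]))
[260.43816805 199.24220606]
```

View pics/end.png

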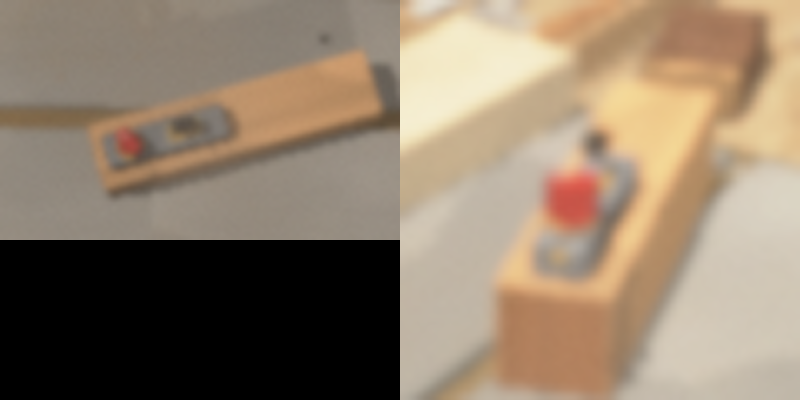

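```bash
python3 -c "
from cell import env
print(env.job_done())"
```

```text
the job is handed in; nothing more can be done
None
```

The job is handed in: the gauge stands on the metal-table leg with its blade on the mortise bottom (force rose sharply when pressed) and the knob turned about 1.1 rad, past the 0.8 lock point, by the tool's turn. The final pictures show the leg's far end unmoved; the simulator gave no verdict.

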